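# Unclip the battery cover of a hand controller

## Robot

A 6-joint arm with a two-finger parallel gripper is mounted at the origin on the work surface. World frame = base frame: x ahead of the robot, y to its left, z up, the work surface at z = 0. Lengths are in m, angles in rad, forces in N, time in s.
With the tool pointing down it reaches from about 0.35 to 0.775 m from the base axis. Payload 5.5 kg.
Tool frame: the origin (TCP) lies midway between the tips of the shut fingers; the grasp point (between the pads) lies 19 mm behind it; z points along the fingers, y is the line along which they close (so a half turn about z gives the same grasp; the last joint's range is limited). The gripper opens to 85 mm and grips with 20 to 120 N. Pads are 22 mm wide; open, the fingers measure 114 mm over their backs; the gripper's body (76 mm by 85 mm) begins 54 mm behind the grasp point. The pads swing forward as they close: fully open they stand 13 mm farther back than shut.
Start: joints at [-1.289, 0.313, 0.046, 1.304, 0, 1.431], TCP at [0.235, -0.525, 0.205] pointing down, gripper open.
Joint ranges: [-2.76, 2.76], [-0.86, 1.69], [-1.03, 1.26], [-2.2, 2.34], [-1.47, 1.5], [-3.14, 3.14]. Speed limits (rad/s): [2.57, 2.57, 3.14, 3.14, 3.14, 3.14].

## Interface

Orientations are given as a unit quaternion [w, x, y, z].
In Python, from workcell import telemetry, imaging, env gives the robot as it stands. The module is installed in compiled form; this text tells all that it offers.
- The arm moves only by the tool step_arm, never from a script. Its argument "moves" is a list of rows, each a list of 3 entries, a list of its own where there are three numbers: the shift along the tool's x, y, z in mm, then the turn, a rotation vector about the tool's x, y, z in rad, then the finger opening in mm, from 0 to 85.4. A call has 1 to 8 rows; each row is the pose to reach, as a shift and turn from the pose commanded when the call began, along the tool's axes at that moment; what a row does not reach only later rows make up. A row lasts 1/12 s, in which the tool goes at most 41.7 mm and 7.16 degrees, less where a joint would pass 70% of its speed; a pose out of reach is approached as far as the arm can. A call with a gripper value outside its range is refused whole. The fingers move at their own pace and stop on an object; "grip_force" is the grip in N (left out, the last holds). Time passes only in rows, so rows that repeat a pose let the fingers close. It gives the time, the measured TCP pose, the force, the opening and the grip force at its end, in the units of the state.
- telemetry.get_state(): the state, without advancing time (a new reading comes with each control period).
- imaging.read_camera(name): name is "scene" or "top" or "wrist"; returns the picture (384x512x3 uint8, red, green, blue); there is no depth.
- imaging.camera_params(name): a dict with "camera_matrix" (3x3 intrinsics, pixels), "D" ([k1, k2, p1, p2, k3] as OpenCV has them; the pictures are not rectified), "pose" (4x4, takes a point from camera to world coordinates). Camera axes: x right, y up, looking along -z (the intrinsics and any distortion apply to the point x, -y, -z); pixel columns grow to the right and rows downward; lengths in m; the calibration is good to about 2 mm. A picture is of the moment at which its call begins: read the wrist's pose just before it. camera_params takes no time and is no camera call; for the wrist camera it gives the pose at the moment of the call.
- env.hand_in(): hands the job in; it is judged then, once.
The state is a dict: "clock": time; "joint_pos": joint angles; "qvel": joint speeds; "tau": joint torques, N m; "tcp_pos": TCP position; "orientation": TCP orientation; "wrist_force": force on the tool from outside, world axes, zero at the start; "ft_torque": the same for the moment, N m; "finger_gap": finger opening in m; "grip_force": force on a finger pad.
Only numpy, scipy, OpenCV 4.12 (cv2) and the standard library are available. Lean on these libraries where they do the work, as an engineer would, in place of code of your own. Each camera call takes 0.05 s, during which the arm holds its last target. There are 200 camera calls.

## Task

Take the grey battery cover off the black controller case: squeeze its snap tab in towards the rib with a light, measured pinch and, still squeezing, lift the cover straight off. Lay the cover gently in the shallow tray, flat and right way up, and let go; the tab is brittle, so never squeeze it hard or press it past its stop. Leave the other things on the bench alone.

Things in the scene. Friction and masses are not known exactly. Their poses are not given: they have to be found in the camera images.
- case: Black plastic controller case fixed to the bench, 150 (x) x 120 (y) x 42 mm high plus two 20 mm screw lugs on its +y side. Origin: centre of its underside, z up. Its top deck is 8 mm thick with a rectangular opening, 60 (x) x 76 (y) mm, centred on the case; the battery cover closes this opening and its axes start parallel to the case's.
- cover_mid (a point): Centre of the loose grey plastic battery cover (about 100 to 190 g), cover's axes. Plate 68 (x) x 84 (y) x 3 mm, its top 6 mm below this point; a skirt under it, lower edge 24 mm below this point, sits in the case opening with 1.5 mm play. On the plate stand two 4 mm thick walls to pinch from above along x, tops 24 mm above this point: the rigid rib (+x side) and the snap tab's thumb pad (-x side).
- rib (a point): Middle of the rib's outer (+x) face, 15 mm above the cover plate. The rib is rigid, 40 mm long in y, 30 mm high above the plate.
- pad_about (a point): Point fixed on the cover at the mean rest place of the thumb pad's outer (-x) face, 40 mm from the rib's outer face, 15 mm above the plate. The pad (24 mm wide in y, 30 mm high above the plate) is adjustable and set up to 8 mm nearer or farther along x on each cover; it stays where set, and no reading tells it; nor does this point follow the tab when pressed.
- tray_in (a point): Centre of the inner floor of the shallow grey-green tray fixed to the bench, axes of the tray, z up; inside 192 (x) x 172 (y) mm, floor 4 mm and rim 20 mm above the bench.
- wooden_hand: Wooden model hand standing upright, 230 mm high, foot 68 mm across; origin: centre of its underside. Bystander.
- breadboard: White plug-in circuit breadboard lying flat, 85 x 55 x 9 mm; origin: centre of its underside. Bystander.
- board: Small green circuit board on a white base, 75 x 58 x 19 mm; origin: centre of its underside. Bystander.
- driver: Black-handled screwdriver lying down, 170 mm long along its x; origin: centre of its underside. Bystander.
- barb_rest (a point): Point fixed on the cover: rest place of the tip of the snap tab's barb, caught 5.5 mm under the case deck on the -x side. Pressing the pad towards the rib slides the tab to the cover's +x: spring 1.6 N per mm, no force at rest, barb free 4 to 7 mm in (6.4 to 11.2 N), hard stop 9.5 mm in (15 N). Hold it at about 13 N; over 18 N on the pad breaks it. Released, it springs back.

How it is judged:
On the way:
1. the cover is lifted clear of the case, upright, with its tab still squeezed (z of cover_mid in the frame of case above 0.075 m and angle between cover_mid's own z axis and vertical below 0.4 rad and contact force between the fingers and tab above 3 N), for 0.1 s.
At the end, for the whole second after the job is handed in: The cover lies still on the tray's floor inside the tray, right way up and flat (within 0.1 rad, its middle 20 to 28 mm above the tray floor), released (z of cover_mid in the frame of tray_in between 0.02 and 0.028 m and angle between cover_mid's own z axis and vertical below 0.1 rad and x of cover_mid in the frame of tray_in between -0.09 and 0.09 m and y of cover_mid in the frame of tray_in between -0.08 and 0.08 m and linear speed of cover below 0.02 m/s); the robot touches nothing.
It fails at once if the snap tab is loaded with more than 18 N by the fingers (it breaks) (contact force between the fingers and tab above 18 N).
It fails at once if the cover is pressed hard on the tray (over 30 N) (contact force between cover and tray above 30 N).
It fails at once if the cover falls free (drops from more than about 10 mm) (linear speed of cover above 0.45 m/s and contact force between the fingers and cover below 0.05 N).
It fails at once if a bystander is moved by more than 20 mm (distance of any of wooden_hand, breadboard, board, driver from where it was at the start of the episode above 0.02 m).
It also fails if it takes over 72 s, if anything falls off the work surface, if the arm or the gripper's body presses on something with over 40 N, if the wrist force passes 120 N, or if a joint passes its speed limit or range.

## Working session

There is one attempt and no reset: what is moved stays moved. The work goes in short steps, Python scripts to look and compute and a tool call to move; the robot and the scene stay as the last step left them, time stands still between calls to the robot, and variables do not carry over. Pictures are saved under pics/ and viewed, at most 10 in all, crops included, and the job is handed in when it is done.

Besides the shell and the picture viewer there is one more tool, called after "Emit:" as name(argument=value, ...), one argument or row to a line, values as JSON. step_arm: Moves the arm, as the interface text tells. Its arguments: {"type":"object","properties":{"moves":{"type":"array"},"grip_force":{"type":"number"}},"required":["moves"]}

```bash
mkdir -p pics; cat > h.py <<'E'
import numpy as np, cv2
from workcell import telemetry, imaging, env
def ray(name_or_p, uv):
    p=imaging.camera_params(name_or_p) if isinstance(name_or_p,str) else name_or_p
    K=np.array(p["camera_matrix"],float);D=np.array(p["D"],float);T=np.array(p["pose"])
    n=cv2.undistortPoints(np.array(uv,float).reshape(-1,1,2),K,D).reshape(-1,2)
    d=np.c_[n[:,0],-n[:,1],-np.ones(len(n))]@T[:3,:3].T
    return T[:3,3],d
def onz(p,uv,z):
    o,d=ray(p,uv); return o+d*((z-o[2])/d[:,2])[:,None]
def proj(p,X):
    K=np.array(p["camera_matrix"],float);D=np.array(p["D"],float);T=np.array(p["pose"])
    c=(np.array(X,float).reshape(-1,3)-T[:3,3])@T[:3,:3]; c=c*[1,-1,-1]
    return cv2.projectPoints(c,np.zeros(3),np.zeros(3),K,D)[0].reshape(-1,2)
def snap(name,f):
    p=imaging.camera_params(name); im=imaging.read_camera(name)[:,:,::-1].copy(); cv2.imwrite("pics/"+f,im); return p,im
E
python3 - <<'E'
from h import *
a=snap("top","t0.png")[1];b=snap("scene","s0.png")[1]
cv2.imwrite("pics/t0b.png",cv2.resize(a,(800,600)))
for n in("top","scene"):
    p=imaging.camera_params(n);print(n,np.round(p["pose"],3),np.round(p["camera_matrix"],1),p["D"])
s=telemetry.get_state();print(s)
E
```

```text
top [[-1.000e-02  9.810e-01 -1.930e-01  4.110e-01]
 [-1.000e+00 -1.000e-02 -1.000e-03 -6.000e-03]
 [-3.000e-03  1.930e-01  9.810e-01  1.092e+00]
 [ 0.000e+00  0.000e+00  0.000e+00  1.000e+00]] [[406.5   0.  253.5]
 [  0.  406.5 190.5]
 [  0.    0.    1. ]] [-0.09583475  0.          0.          0.          0.        ]
scene [[-6.220e-01 -5.260e-01  5.800e-01  1.406e+00]
 [ 7.830e-01 -4.170e-01  4.610e-01  6.070e-01]
 [-1.000e-03  7.410e-01  6.710e-01  9.900e-01]
 [ 0.000e+00  0.000e+00  0.000e+00  1.000e+00]] [[471.4   0.  262.2]
 [  0.  471.4 185.8]
 [  0.    0.    1. ]] [-0.06875956  0.          0.          0.          0.        ]
{'clock': 0.1, 'joint_pos': array([-1.28859346e+00,  3.13890032e-01,  4.51047080e-02,  1.30363072e+00,
       -1.72960237e-05,  1.43118416e+00]), 'qvel': array([-1.49009796e-03,  3.65989131e-05,  2.47996582e-03, -4.64655338e-04,
        7.60410065e-04,  2.27423920e-04]), 'tau': array([ 2.33463310e-03, -4.81725204e+01,  2.99244493e+01,  1.26958548e-02,
       -2.02106935e-04, -7.62782605e-06]), 'tcp_pos': array([ 0.23525209, -0.52411792,  0.20372312]), 'orientation': array([-8.07182643e-04,  9.77841009e-01,  2.09347332e-01, -6.63161074e-05]), 'wrist_force': array([ 0.09086171, -0.77885458,  0.94190396]), 'ft_torque': array([-0.00188576, -0.02968359,  0.00173206]), 'grip_force': 0.0, 'finger_gap': 0.08530561756476063}
```

View pics/t0b.png

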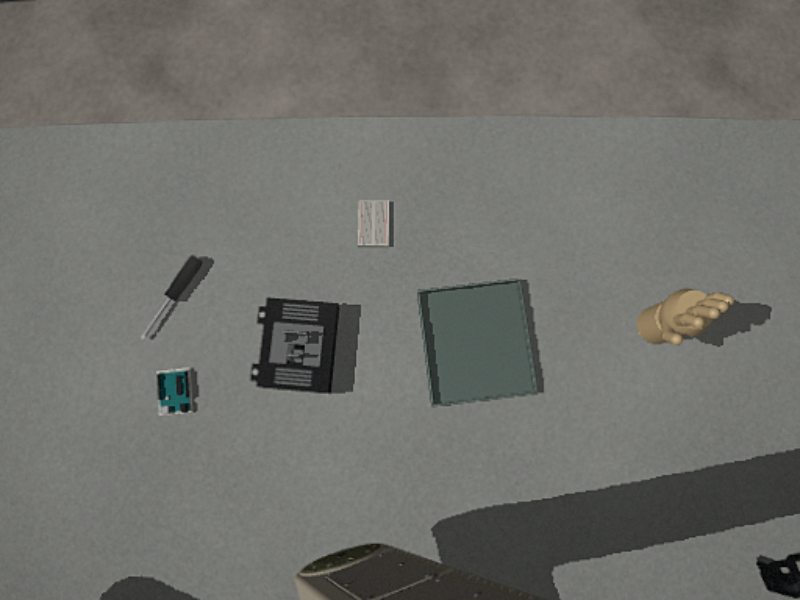

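View pics/s0.png

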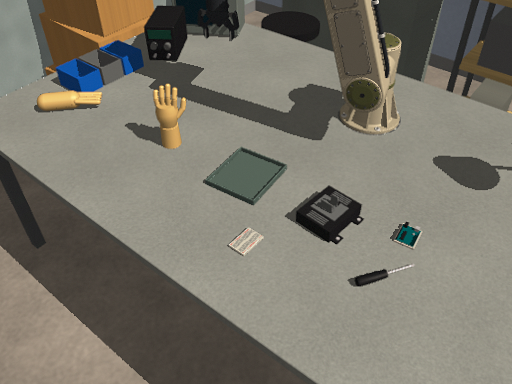

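The top view (800x600 scale) shows the case with deck corners near (268,298), (339,303), (331,393), (259,388) and its lugs on the left (+y). The tray rim corners are near (418,290), (524,280), (543,392), (433,406). The hand, breadboard, board and driver all stand clear of the case-to-tray path.

```bash
python3 - <<'E'
from h import *
p=imaging.camera_params("top"); s=0.64
c=np.array([(268,298),(339,303),(331,393),(259,388)])*s
t=np.array([(418,290),(524,280),(543,392),(433,406)])*s
for n,q,z in(("case",c,.042),("tray",t,.02)):
    X=onz(p,q,z);print(n,np.round(X,4),X.mean(0).round(4))
    e=X[0]-X[3]+X[1]-X[2];print("xaxis yaw",np.arctan2(e[1],e[0]), np.linalg.norm(np.diff(X,axis=0),axis=1))
from scipy.spatial.transform import Rotation as R
st=telemetry.get_state();q=st['orientation'];print(R.from_quat(q[[1,2,3,0]]).as_matrix().round(3))
pw=imaging.camera_params("wrist");print(np.round(pw["pose"],3),pw["camera_matrix"])
E
```

```text
case [[0.6196 0.2119 0.042 ]
 [0.6098 0.0913 0.042 ]
 [0.4595 0.1035 0.042 ]
 [0.4683 0.2228 0.042 ]] [0.5393 0.1574 0.042 ]
xaxis yaw -0.07693445498273645 [0.12098214 0.15080583 0.11964865]
tray [[ 0.6353 -0.0429  0.02  ]
 [ 0.6511 -0.2273  0.02  ]
 [ 0.4579 -0.2505  0.02  ]
 [ 0.4373 -0.0647  0.02  ]] [ 0.5454 -0.1463  0.02  ]
xaxis yaw 0.1146540613910579 [0.18509878 0.19466194 0.186914  ]
[[ 0.912  0.409 -0.   ]
 [ 0.409 -0.912  0.002]
 [ 0.    -0.002 -1.   ]]
[[ 0.409  0.881  0.237  0.294]
 [-0.913  0.395  0.104 -0.498]
 [-0.002 -0.259  0.966  0.372]
 [ 0.     0.     0.     1.   ]] [[336.85935898   0.         255.06746156]
 [  0.         336.85935898 197.11575449]
 [  0.           0.           1.        ]]
```

Emit:
step_arm(
  moves=[
    [[556,-497,-30],[0,0,-1.072],85],
    [[556,-497,-30],[0,0,-1.072],85],
    [[556,-497,-30],[0,0,-1.072],85],
    [[556,-497,-30],[0,0,-1.072],85],
    [[556,-497,-30],[0,0,-1.072],85],
    [[556,-497,-30],[0,0,-1.072],85],
    [[556,-497,-30],[0,0,-1.072],85],
    [[556,-497,-30],[0,0,-1.072],85],
  ],
  grip_force=20,
)

```text
clock: 0.77
tcp_pos: [0.3712, -0.2184, 0.2177]
orientation: [-0.0, 0.756, 0.655, 0.0]
wrist_force: [1.8, -1.3, 1.0]
finger_gap: 0.085
grip_force: 0.0
```

```bash
cat >> h.py <<'E'
from scipy.spatial.transform import Rotation as R
def to(pos,yaw):
    """shift mm / rotvec in tool axes to put TCP at pos, tool down, tool y along world yaw"""
    s=telemetry.get_state();q=s['orientation'];A=R.from_quat(q[[1,2,3,0]])
    y=np.array([np.cos(yaw),np.sin(yaw),0]);z=np.array([0,0,-1.]);x=np.cross(y,z)
    B=R.from_matrix(np.c_[x,y,z])
    print("t",round(s['clock'],2),"tcp",s['tcp_pos'].round(4),"gap",round(s['finger_gap'],4),"F",s['wrist_force'].round(1),"grip",round(s['grip_force'],2))
    print("shift",(A.inv().apply(np.array(pos)-s['tcp_pos'])*1e3).round(1),"turn",(A.inv()*B).as_rotvec().round(4))
E
python3 -c "
from h import *
to([.539,.157,.235],-.077)"
```

```text
t 0.77 tcp [ 0.3712 -0.2184  0.2177] gap 0.085 F [ 1.8 -1.3  1. ] grip 0.0
shift [395.6 112.4 -17.2] turn [-0.0002 -0.0002 -0.0664]
```

Emit:
step_arm(
  moves=[
    [[390,112,-17],[0,0,-0.066],85],
    [[390,112,-17],[0,0,-0.066],85],
    [[390,112,-17],[0,0,-0.066],85],
    [[390,112,-17],[0,0,-0.066],85],
    [[390,112,-17],[0,0,-0.066],85],
    [[390,112,-17],[0,0,-0.066],85],
    [[390,112,-17],[0,0,-0.066],85],
    [[390,112,-17],[0,0,-0.066],85],
  ],
)

```text
clock: 1.43
tcp_pos: [0.5097, 0.0846, 0.2317]
orientation: [0.0, 0.736, 0.677, -0.0]
wrist_force: [1.3, -0.2, 1.0]
finger_gap: 0.085
grip_force: 0.0
```

```bash
python3 -c "
from h import *
to([.539,.157,.235],-.077)"
```

```text
t 1.43 tcp [0.5097 0.0846 0.2317] gap 0.085 F [ 1.3 -0.2  1. ] grip 0.0
shift [74.5 23.2 -3.3] turn [-0.0002  0.0003 -0.0057]
```

Emit:
step_arm(
  moves=[
    [[68,21,-3],[0,0,-0.006],85],
    [[68,21,-3],[0,0,-0.006],85],
    [[68,21,-3],[0,0,-0.006],85],
    [[68,21,-3],[0,0,-0.006],85],
  ],
)

```text
clock: 1.77
tcp_pos: [0.5359, 0.15, 0.2339]
orientation: [-0.0, 0.733, 0.681, -0.001]
wrist_force: [-0.8, -0.2, 0.1]
finger_gap: 0.0851
grip_force: 0.0
```

```bash
python3 - <<'E'
from h import *
to([.539,.157,.235],-.077)
p,im=snap("wrist","w0.png")
cv2.imwrite("pics/w0b.png",cv2.resize(im,(800,600),interpolation=cv2.INTER_CUBIC))
import pickle;pickle.dump(p,open("w0.pkl","wb"))
E
```

```text
t 1.77 tcp [0.5359 0.15   0.2339] gap 0.0851 F [-0.8 -0.2  0.1] grip 0.0
shift [ 7.2  2.6 -1.1] turn [-0.0015  0.0006  0.0033]
```

View pics/w0b.png

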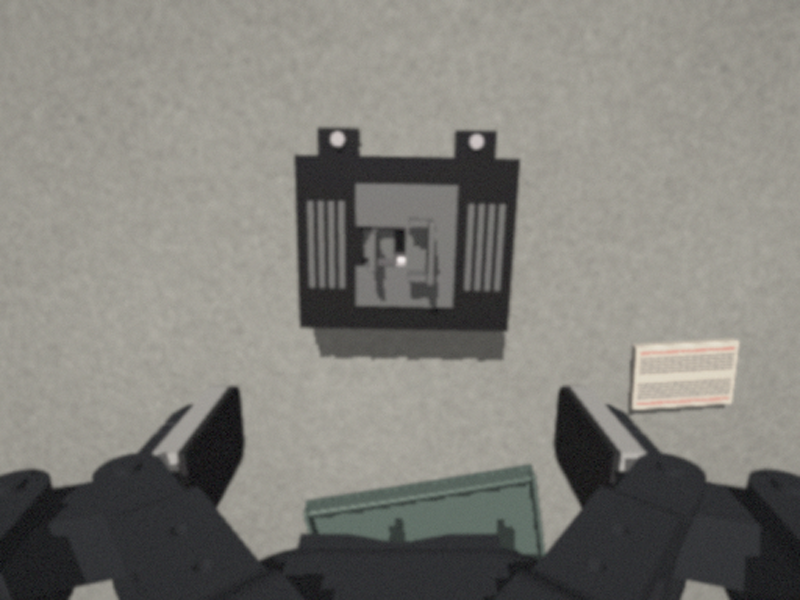

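The wrist view (800x600 scale) shows the deck corners at (296,156), (519,159), (508,329), (301,326). The cover plate runs from (355,183) to (454,307), with the rib near x≈430 and the pad around x≈375. I'll take the exact pose from these and zoom in on the walls.

```bash
python3 - <<'E'
from h import *
import pickle;p=pickle.load(open("w0.pkl","rb"));im=cv2.imread("pics/w0.png")
s=.64
for n,q,z in(("case",[(296,156),(519,159),(508,329),(301,326)],.042),("cover",[(355,183),(459,185),(454,307),(354,306)],.045)):
    X=onz(p,np.array(q)*s,z);e=X[1]-X[0]+X[2]-X[3]
    print(n,X.mean(0).round(4),"yaw",np.arctan2(e[1],e[0]).round(4),np.linalg.norm(np.diff(X,axis=0),axis=1).round(4))
c=im[110:206,215:305];c=cv2.resize(c,None,fx=6,fy=6,interpolation=cv2.INTER_CUBIC)
c=cv2.convertScaleAbs(c,alpha=1.6);cv2.imwrite("pics/w0c.png",c)
E
```

```text
case [0.5412 0.1622 0.042 ] yaw -0.088 [0.1477 0.1179 0.1486]
cover [0.5407 0.1618 0.045 ] yaw -0.0885 [0.069  0.0838 0.0703]
```

View pics/w0c.png

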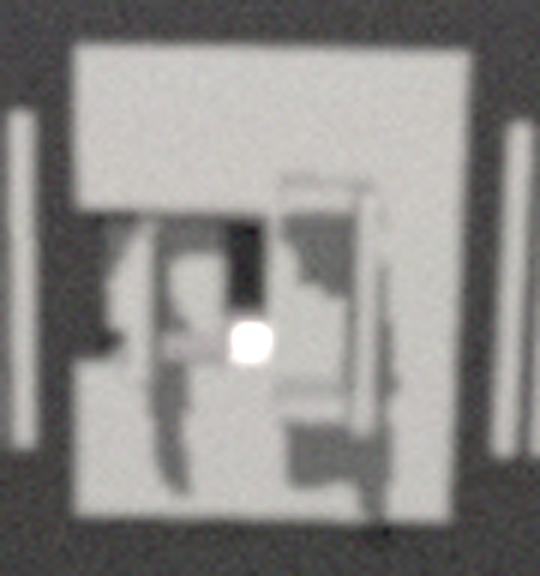

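In the crop, the rib's top strip is at x≈355–380 and the pad's top strip at x≈135–158, with the tab slot dark at the left. I'll go lower for a finer look.

```bash
python3 -c "
from h import *
to([.541,.161,.125],-.088)"
```

```text
t 1.82 tcp [0.5356 0.1489 0.234 ] gap 0.0849 F [-0.2 -0.6 -0.1] grip 0.0
shift [ 12.6   4.7 109. ] turn [-0.0017  0.0008  0.0126]
```

Emit:
step_arm(
  moves=[
    [[12,5,40],[0,0,0.0126],85],
    [[12,5,80],[0,0,0.0126],85],
    [[12,5,109],[0,0,0.0126],85],
    [[12,5,109],[0,0,0.0126],85],
    [[12,5,109],[0,0,0.0126],85],
    [[12,5,109],[0,0,0.0126],85],
  ],
)

```text
clock: 2.32
tcp_pos: [0.5429, 0.1592, 0.1278]
orientation: [0.001, 0.739, 0.674, 0.001]
wrist_force: [-0.2, 0.6, 0.9]
finger_gap: 0.0849
grip_force: 0.0
```

```bash
python3 - <<'E'
from h import *
to([.541,.161,.125],-.088)
p,im=snap("wrist","w1.png")
import pickle;pickle.dump(p,open("w1.pkl","wb"))
c0=proj(p,[.541,.161,.06])[0].astype(int);print(c0)
x0,y0=c0[0]-66,c0[1]-72;print("off",x0,y0)
c=cv2.resize(im[y0:y0+145,x0:x0+133],None,fx=4,fy=4,interpolation=cv2.INTER_CUBIC)
cv2.imwrite("pics/w1c.png",cv2.convertScaleAbs(c,alpha=1.6))
E
```

```text
t 2.32 tcp [0.5429 0.1592 0.1278] gap 0.0849 F [-0.2  0.6  0.9] grip 0.0
shift [ 1.6 -2.   2.8] turn [ 0.002  -0.0003 -0.0031]
[252 197]
off 186 125
```

View pics/w1c.png

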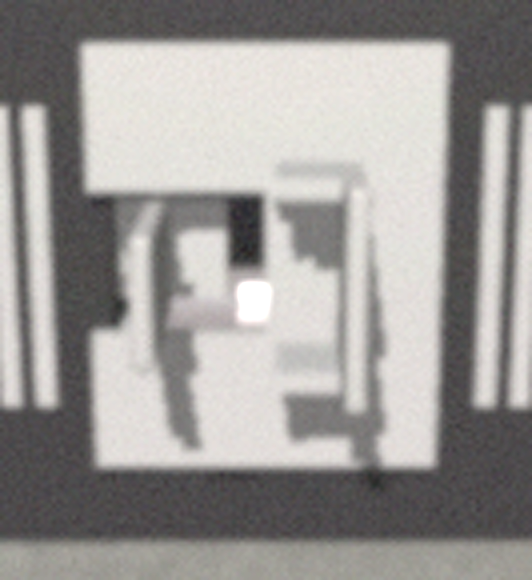

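The closer crop (offset 186,125, ×4) shows cover corners at (80,42), (448,42), (438,467), (95,467). The rib's top strip is x 343–367, y 187–410; the pad's is x≈132–153, y≈237–368.

```bash
python3 - <<'E'
from h import *
import pickle;p=pickle.load(open("w1.pkl","rb"))
f=lambda q:np.array(q,float)/4+[186,125]
X=onz(p,f([(80,42),(448,42),(438,467),(95,467)]),.045);m=X.mean(0)
e=X[1]-X[0]+X[2]-X[3];yaw=np.arctan2(e[1],e[0]);print(m.round(4),yaw.round(4),np.linalg.norm(np.diff(X,axis=0),axis=1).round(4))
g=R.from_euler('z',-yaw)
for n,q in(("rib",[(367,187),(367,410),(343,300)]),("pad",[(132,237),(132,368),(153,300)])):
    print(n,(g.apply(onz(p,f(q),.075)-m)*1e3).round(1))
E
```

```text
[0.5407 0.162  0.045 ] -0.0923 [0.0679 0.0842 0.0688]
rib [[ 17.2  20.6  30. ]
 [ 17.9 -18.9  30. ]
 [ 13.4   1.   30. ]]
pad [[-22.3  12.   30. ]
 [-22.9 -11.2  30. ]
 [-19.    1.   30. ]]
```

```bash
python3 -c "
from h import *
to([.5383,.1625,.048],-.09)"
```

```text
t 2.37 tcp [0.5436 0.1595 0.1285] gap 0.0855 F [ 0.3 -0.1  0.5] grip 0.0
shift [ 2.5 -5.9 80.5] turn [ 0.0038 -0.0007 -0.0009]
```

Emit:
step_arm(
  moves=[
    [[2.5,-5,25],[0.002,0,0],60],
    [[2.5,-5,50],[0.002,0,0],60],
    [[2.5,-5,70],[0.002,0,0],60],
    [[2.5,-5,80],[0.002,0,0],60],
    [[2.5,-5,80],[0.002,0,0],60],
    [[2.5,-5,80],[0.002,0,0],60],
    [[2.5,-5,80],[0.002,0,0],60],
  ],
)

```text
clock: 2.95
tcp_pos: [0.539, 0.1631, 0.0479]
orientation: [0.0, 0.738, 0.675, 0.001]
wrist_force: [-0.4, 0.9, 0.4]
finger_gap: 0.0599
grip_force: 0.0
```

```bash
python3 - <<'E'
from h import *
to([.5383,.1625,.048],-.09)
to([.5383,.1625,.048],-.09)
p,im=snap("wrist","w2.png")
cv2.imwrite("pics/w2c.png",cv2.convertScaleAbs(cv2.resize(im[120:384,120:392],None,fx=2.2,fy=2.2,interpolation=cv2.INTER_CUBIC),alpha=1.6))
E
```

```text
t 2.95 tcp [0.539  0.1631 0.0479] gap 0.0599 F [-0.4  0.9  0.4] grip 0.0
shift [-0.7 -0.6 -0.1] turn [ 0.0013 -0.0007  0.0002]
t 2.95 tcp [0.539  0.1631 0.0479] gap 0.0599 F [-0.4  0.9  0.4] grip 0.0
shift [-0.7 -0.6 -0.1] turn [ 0.0013 -0.0007  0.0002]
```

View pics/w2c.png

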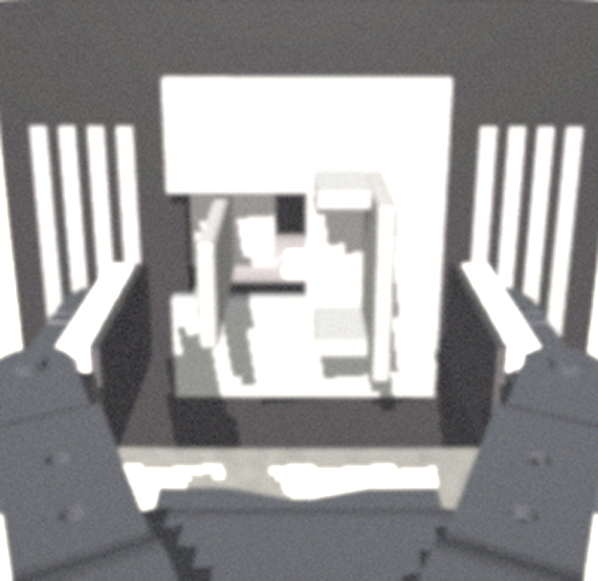

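Both fingers straddle the walls: the inner faces are at x≈145 and 445, and the walls' outer faces at ≈200 and 392. That's about even on both sides, with the tips above the plate. Next I'll close slowly by opening.

Emit:
step_arm(
  moves=[
    [[0,0,0],[0,0,0],50],
    [[0,0,0],[0,0,0],45],
    [[0,0,0],[0,0,0],43],
    [[0,0,0],[0,0,0],42],
    [[0,0,0],[0,0,0],42],
  ],
  grip_force=20,
)

```text
clock: 3.42
tcp_pos: [0.5378, 0.163, 0.0462]
orientation: [-0.0, 0.738, 0.675, -0.0]
wrist_force: [1.1, 0.3, -0.1]
finger_gap: 0.0422
grip_force: 0.5
```

Emit:
step_arm(
  moves=[
    [[0,0,0],[0,0,0],41],
    [[0,0,0],[0,0,0],40],
    [[0,0,0],[0,0,0],40],
    [[0,0,0],[0,0,0],40],
  ],
)

```text
clock: 3.75
tcp_pos: [0.5383, 0.163, 0.0463]
orientation: [-0.0, 0.738, 0.675, 0.0]
wrist_force: [3.0, 0.1, 2.6]
finger_gap: 0.0401
grip_force: 2.5
```

Emit:
step_arm(
  moves=[
    [[0,0,0],[0,0,0],39],
    [[0,0,0],[0,0,0],38],
    [[0,0,0],[0,0,0],38],
    [[0,0,0],[0,0,0],38],
  ],
)

```text
clock: 4.08
tcp_pos: [0.5373, 0.1631, 0.0468]
orientation: [-0.001, 0.738, 0.675, -0.0]
wrist_force: [0.1, 0.1, 8.7]
finger_gap: 0.0381
grip_force: 5.8
```

Emit:
step_arm(
  moves=[
    [[0,0,-0.7],[0,0,0],37.5],
    [[0,0,-1],[0,0,0],37],
    [[0,0,-1.3],[0,0,0],36.5],
    [[0,0,-1.5],[0,0,0],36],
    [[0,0,-1.5],[0,0,0],36],
  ],
)

```text
clock: 4.5
tcp_pos: [0.5371, 0.163, 0.0472]
orientation: [-0.001, 0.738, 0.675, -0.001]
wrist_force: [2.8, 0.8, 3.9]
finger_gap: 0.0361
grip_force: 1.9
```

Emit:
step_arm(
  moves=[
    [[0,0,0],[0,0,0],35.5],
    [[0,0,-0.3],[0,0,0],35],
    [[0,0,-0.5],[0,0,0],34.5],
    [[0,0,-0.5],[0,0,0],34.5],
    [[0,0,-0.5],[0,0,0],34.5],
  ],
)

```text
clock: 4.92
tcp_pos: [0.5365, 0.1629, 0.0474]
orientation: [-0.001, 0.738, 0.675, -0.001]
wrist_force: [1.6, 0.0, 2.4]
finger_gap: 0.0344
grip_force: 1.0
```

```bash
python3 - <<'E'
from h import *
to([.5383,.1625,.048],-.09)
p,im=snap("wrist","w3.png")
cv2.imwrite("pics/w3c.png",cv2.convertScaleAbs(cv2.resize(im[150:330,150:362],None,fx=3.3,fy=3.3,interpolation=cv2.INTER_CUBIC),alpha=1.2))
E
```

```text
t 4.92 tcp [0.5365 0.1629 0.0474] gap 0.0344 F [1.6 0.  2.4] grip 0.99
shift [-0.2  1.8 -0.6] turn [-0.0033  0.0003  0.0004]
```

View pics/w3c.png

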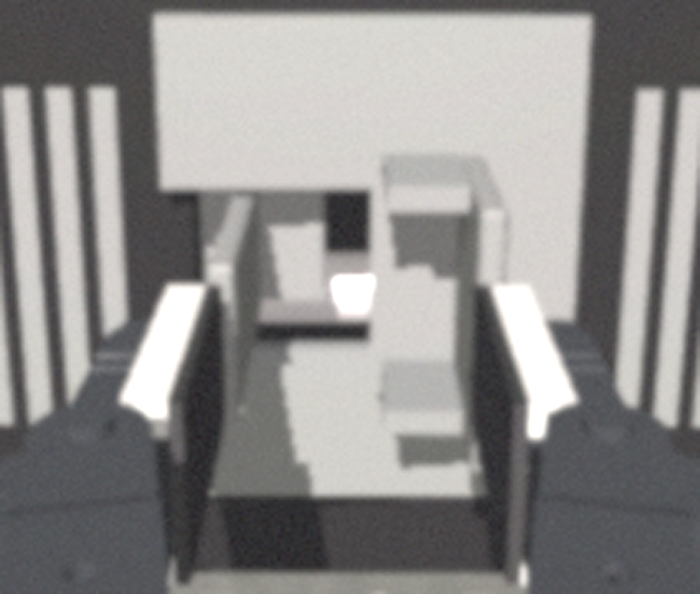

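Unexpected: the walls' separation hasn't changed (≈89 px before, ≈90 px now), although the opening is 34 mm. In the crop, the finger tips' front edges are at (210,287) and (490,287), and the pad's and rib's tops at (220,262) and (492,210). I'll check the fingertip height by projection.

```bash
python3 - <<'E'
from h import *
s=telemetry.get_state();q=s['orientation'];A=R.from_quat(q[[1,2,3,0]]);t=s['tcp_pos'];p=imaging.camera_params("wrist")
print(t,s['finger_gap'],s['grip_force'])
for dz in(0,-5,-10,-20,-30):
    P=[t+A.apply(np.array([11,sy*17.2,dz])/1e3) for sy in(-1,1)]
    print(dz,((proj(p,P)-150)*3.3).round())
yaw=-.09;G=R.from_euler('z',yaw);m=np.array([.5407,.162,.045])
P=[m+G.apply(np.array(v)/1e3) for v in [(-22.5,12,30),(-22.5,12,0),(17.6,20,30),(17.6,20,0),(-34,42,0),(34,42,0)]]
print(((proj(p,P)-150)*3.3).round())
E
```

```text
[0.53656382 0.16289471 0.04743461] 0.034753732575868716 0.8954224549233913
0 [[242. 209.]
 [458. 209.]]
-5 [[239. 219.]
 [461. 219.]]
-10 [[236. 229.]
 [465. 229.]]
-20 [[229. 252.]
 [472. 252.]]
-30 [[222. 278.]
 [480. 277.]]
[[215. 267.]
 [237. 201.]
 [514. 211.]
 [487. 153.]
 [157.  16.]
 [597.  16.]]
```

```bash
python3 - <<'E'
from h import *
s=telemetry.get_state();q=s['orientation'];A=R.from_quat(q[[1,2,3,0]]);t=s['tcp_pos'];p=imaging.camera_params("wrist")
# camera rigid to tool: use current pose; intersect tip pixel with plane tool-x=11 and tool-y=+-gap/2
for n,g,l,r in(("w0",85,(150.4,248.3),(363,247.5)),("w2",60,(183.6,239),(331,239)),("w3",34.4,(215,237),(297.5,237))):
    for uv,sg in((l,-1),(r,1)):
        o,d=ray(p,[uv]);o=A.inv().apply(o-t);d=A.inv().apply(d[0])
        P=o+d*((sg*g/2e3-o[1])/d[1]); Q=o+d*((.011-o[0])/d[0]);print(n,sg,"on y-plane",(P*1e3).round(1),"on x=11",(Q*1e3).round(1))
E
```

```text
w0 -1 on y-plane [ 10.4 -42.5 -44.3] on x=11 [ 11.  -42.1 -45.6]
w0 1 on y-plane [ 11.   42.5 -44.9] on x=11 [ 11.   42.5 -44.9]
w2 -1 on y-plane [ 12.5 -30.  -39.4] on x=11 [ 11.  -30.8 -35.7]
w2 1 on y-plane [ 13.7  30.  -42.6] on x=11 [ 11.   31.6 -35.9]
w3 -1 on y-plane [ 12.8 -17.2 -37.8] on x=11 [ 11.  -17.8 -33.4]
w3 1 on y-plane [ 12.5  17.2 -37.2] on x=11 [ 11.   17.7 -33.5]
```

The fingers really end about 30 mm behind the reported TCP, consistent over three views. So they closed just over the wall tops and the tab is untouched. I'll reopen, recentre and go down about 25 mm.

Emit:
step_arm(
  moves=[
    [[0,0,-3],[0,0,0],62],
    [[0,1.8,-3],[-0.003,0,0],62],
    [[0,1.8,-3],[-0.003,0,0],62],
    [[0,1.8,-3],[-0.003,0,0],62],
    [[0,1.8,5],[-0.003,0,0],62],
    [[0,1.8,12],[-0.003,0,0],62],
    [[0,1.8,12],[-0.003,0,0],62],
  ],
)

```text
clock: 5.55
tcp_pos: [0.5374, 0.1626, 0.0337]
orientation: [-0.001, 0.738, 0.675, -0.001]
wrist_force: [-0.2, 0.1, 0.3]
finger_gap: 0.062
grip_force: 0.0
```

Emit:
step_arm(
  moves=[
    [[0,0,4],[0,0,0],60],
    [[0,0,8],[0,0,0],60],
    [[0,0,13],[0,0,0],60],
    [[0,0,13],[0,0,0],60],
    [[0,0,13],[0,0,0],60],
  ],
)

```text
clock: 5.97
tcp_pos: [0.5386, 0.1627, 0.0224]
orientation: [0.0, 0.738, 0.675, -0.0]
wrist_force: [-0.6, -0.1, -0.6]
finger_gap: 0.0599
grip_force: 0.0
```

```bash
python3 - <<'E'
from h import *
to([.5383,.1625,.022],-.09)
p,im=snap("wrist","w4.png")
cv2.imwrite("pics/w4c.png",cv2.convertScaleAbs(cv2.resize(im[130:360,130:382],None,fx=2.5,fy=2.5,interpolation=cv2.INTER_CUBIC),alpha=1.2))
E
```

```text
t 5.97 tcp [0.5386 0.1627 0.0224] gap 0.0599 F [-0.6 -0.1 -0.6] grip 0.0
shift [-0.3 -0.3  0.4] turn [0.0002 0.0003 0.0004]
```

View pics/w4c.png

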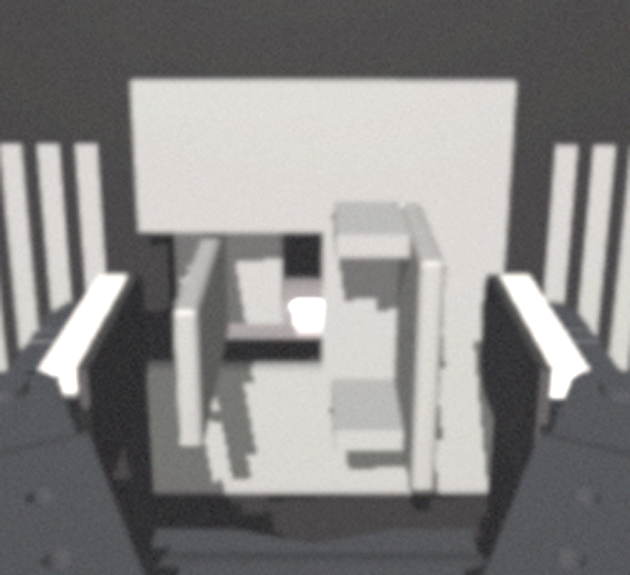

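Descent to TCP z 0.022 met no force. The tips stand at (130,275) and (490,275), beside the pad (top strip x≈178–200) and the rib (x≈413–440), with clear gaps. Now I'll close gradually.

Emit:
step_arm(
  moves=[
    [[0,0,0],[0,0,0],50],
    [[0,0,0],[0,0,0],45],
    [[0,0,0],[0,0,0],42],
    [[0,0,0],[0,0,0],41],
    [[0,0,0],[0,0,0],41],
  ],
)

```text
clock: 6.43
tcp_pos: [0.5387, 0.1629, 0.0229]
orientation: [0.0, 0.738, 0.675, 0.0]
wrist_force: [-1.6, -0.1, 1.9]
finger_gap: 0.041
grip_force: 0.7
```

Emit:
step_arm(
  moves=[
    [[0,0,0],[0,0,0],40],
    [[0,0,0],[0,0,0],39],
    [[0,0,0],[0,0,0],39],
    [[0,0,0],[0,0,0],39],
  ],
)

```text
clock: 6.77
tcp_pos: [0.5389, 0.1628, 0.0229]
orientation: [0.0, 0.738, 0.675, 0.0]
wrist_force: [-1.7, 0.3, 2.5]
finger_gap: 0.0394
grip_force: 2.0
```

Emit:
step_arm(
  moves=[
    [[0,0,0],[0,0,0],38],
    [[0,0,0],[0,0,0],37],
    [[0,0,0],[0,0,0],37],
    [[0,0,0],[0,0,0],37],
  ],
)

```text
clock: 7.1
tcp_pos: [0.5398, 0.1628, 0.0232]
orientation: [0.001, 0.738, 0.675, 0.001]
wrist_force: [0.5, -0.5, 3.5]
finger_gap: 0.037
grip_force: 6.3
```

Emit:
step_arm(
  moves=[
    [[0,0,0],[0,0,0],36],
    [[0,0,0],[0,0,0],35],
    [[0,0,0],[0,0,0],35],
    [[0,0,0],[0,0,0],35],
  ],
)

```text
clock: 7.43
tcp_pos: [0.5406, 0.1627, 0.0235]
orientation: [0.001, 0.738, 0.675, 0.001]
wrist_force: [4.2, -1.2, 4.8]
finger_gap: 0.0354
grip_force: 10.7
```

Emit:
step_arm(
  moves=[
    [[0,0,0],[0,0,0],34.4],
    [[0,0,0],[0,0,0],33.8],
    [[0,0,0],[0,0,0],33.8],
    [[0,0,0],[0,0,0],33.8],
  ],
)

```text
clock: 7.77
tcp_pos: [0.5409, 0.1627, 0.0237]
orientation: [0.002, 0.738, 0.675, 0.002]
wrist_force: [3.8, -0.7, 5.9]
finger_gap: 0.0344
grip_force: 12.6
```

Pinch is about 12.6 N. Lifting gently.

Emit:
step_arm(
  moves=[
    [[0,0,-2],[0,0,0],33.8],
    [[0,0,-4],[0,0,0],33.8],
    [[0,0,-6],[0,0,0],33.8],
    [[0,0,-8],[0,0,0],33.8],
    [[0,0,-8],[0,0,0],33.8],
  ],
)

```text
clock: 8.18
tcp_pos: [0.5392, 0.1627, 0.03]
orientation: [0.0, 0.738, 0.675, 0.0]
wrist_force: [5.6, 0.2, -4.3]
finger_gap: 0.0339
grip_force: 11.6
```

Emit:
step_arm(
  moves=[
    [[0,0,-3],[0,0,0],33.4],
    [[0,0,-6],[0,0,0],33.4],
    [[0,0,-10],[0,0,0],33.4],
    [[0,0,-14],[0,0,0],33.4],
    [[0,0,-14],[0,0,0],33.4],
  ],
)

```text
clock: 8.6
tcp_pos: [0.5374, 0.1628, 0.0445]
orientation: [-0.001, 0.738, 0.675, -0.001]
wrist_force: [0.3, -0.1, -2.3]
finger_gap: 0.0334
grip_force: 11.4
```

```bash
python3 - <<'E'
from h import *
to([.5383,.1625,.12],-.09)
p,im=snap("wrist","w5.png")
cv2.imwrite("pics/w5c.png",cv2.convertScaleAbs(im,alpha=1.3))
E
```

```text
t 8.6 tcp [0.5374 0.1628 0.0445] gap 0.0334 F [ 0.3 -0.1 -2.3] grip 11.38
shift [ -0.3   0.7 -75.5] turn [-0.0019  0.0003  0.0006]
```

View pics/w5c.png

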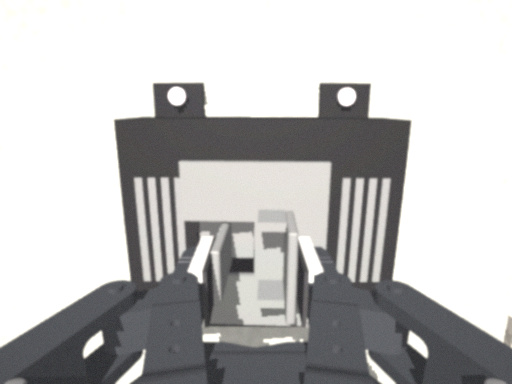

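The cover is lifted with both walls held, clear of the opening and level (its near edge is at y≈322). Next: lift to full height and carry it to the tray.

Emit:
step_arm(
  moves=[
    [[0,0,-10],[0,0,0],33.2],
    [[0,0,-22],[0,0,0],33.2],
    [[0,0,-34],[0,0,0],33.2],
    [[0,0,-46],[0,0,0],33.2],
    [[0,0,-58],[0,0,0],33.2],
    [[0,0,-66],[0,0,0],33.2],
    [[0,0,-66],[0,0,0],33.2],
  ],
)

```text
clock: 9.23
tcp_pos: [0.5397, 0.1631, 0.1129]
orientation: [0.001, 0.738, 0.675, 0.001]
wrist_force: [0.2, 0.4, -2.1]
finger_gap: 0.0334
grip_force: 11.7
```

```bash
python3 -c "
from h import *
to([.5454,-.1463,.11],-.09)"
```

```text
t 9.23 tcp [0.5397 0.1631 0.1129] gap 0.0334 F [ 0.2  0.4 -2.1] grip 11.68
shift [-307.6   33.3    2.8] turn [ 0.0035 -0.0007  0.0006]
```

Emit:
step_arm(
  moves=[
    [[-10,1,0],[0,0,0],33.2],
    [[-30,3,0],[0,0,0],33.2],
    [[-52,6,0],[0,0,0],33.2],
    [[-76,8,0],[0,0,0],33.2],
    [[-100,11,0],[0,0,0],33.2],
    [[-124,13,0],[0,0,0],33.2],
    [[-144,15,0],[0,0,0],33.2],
    [[-154,17,0],[0,0,0],33.2],
  ],
)

```text
clock: 9.9
tcp_pos: [0.5409, 0.0053, 0.1098]
orientation: [-0.0, 0.739, 0.674, -0.001]
wrist_force: [-0.4, 0.1, -1.7]
finger_gap: 0.0333
grip_force: 11.7
```

Emit:
step_arm(
  moves=[
    [[-10,1,0],[0,0,0],33.2],
    [[-30,3,0],[0,0,0],33.2],
    [[-52,6,0],[0,0,0],33.2],
    [[-76,8,0],[0,0,0],33.2],
    [[-100,11,0],[0,0,0],33.2],
    [[-124,13,0],[0,0,0],33.2],
    [[-144,15,0],[0,0,0],33.2],
    [[-154,17,0],[0,0,0],33.2],
  ],
)

```text
clock: 10.57
tcp_pos: [0.545, -0.1488, 0.1104]
orientation: [0.0, 0.739, 0.674, 0.0]
wrist_force: [-0.4, 0.4, -2.1]
finger_gap: 0.0335
grip_force: 11.7
```

Emit:
step_arm(
  moves=[
    [[0,0,0],[0,0,0],33.2],
    [[0,0,10],[0,0,0],33.2],
    [[0,0,25],[0,0,0],33.2],
    [[0,0,40],[0,0,0],33.2],
    [[0,0,55],[0,0,0],33.2],
    [[0,0,66],[0,0,0],33.2],
    [[0,0,72],[0,0,0],33.2],
    [[0,0,72],[0,0,0],33.2],
  ],
)

```text
clock: 11.23
tcp_pos: [0.544, -0.1454, 0.037]
orientation: [-0.001, 0.738, 0.675, -0.0]
wrist_force: [-0.6, 0.6, -2.0]
finger_gap: 0.0333
grip_force: 11.7
```

```bash
python3 - <<'E'
from h import *
to([.5454,-.1463,.01],-.09)
p,im=snap("top","t1.png"); q,im2=snap("scene","s1.png")
a=cv2.resize(im[160:280,240:370],(650,600));b=cv2.resize(im2[110:230,180:310],None,fx=1,fy=1)
cv2.imwrite("pics/p1.png",np.hstack([cv2.resize(im[160:270,250:360],(400,400)),cv2.resize(im2[110:220,190:300],(400,400))]))
E
```

```text
t 11.23 tcp [ 0.544  -0.1454  0.037 ] gap 0.0333 F [-0.6  0.6 -2. ] grip 11.66
shift [-0.8  1.5 27. ] turn [-0.0022 -0.0012  0.0017]
```

View pics/p1.png

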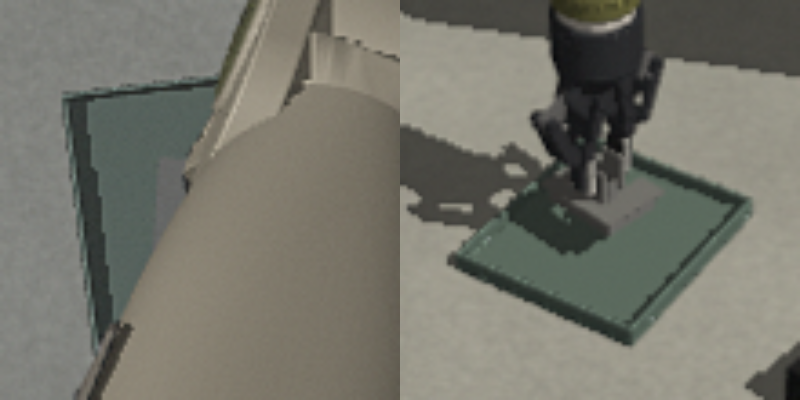

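The right half shows the cover held level just above the tray floor, around (605,205) and well inside the rim. Now I'll lower it until it touches.

Emit:
step_arm(
  moves=[
    [[0,0,6],[0,0,0],33.2],
    [[0,0,12],[0,0,0],33.2],
    [[0,0,18],[0,0,0],33.2],
    [[0,0,24],[0,0,0],33.2],
    [[0,0,29],[0,0,0],33.2],
    [[0,0,31],[0,0,0],33.2],
    [[0,0,31],[0,0,0],33.2],
  ],
)

```text
clock: 11.92
tcp_pos: [0.5447, -0.1468, 0.007]
orientation: [-0.0, 0.738, 0.675, -0.0]
wrist_force: [0.4, 0.3, -2.4]
finger_gap: 0.0332
grip_force: 11.7
```

Emit:
step_arm(
  moves=[
    [[0,0,1],[0,0,0],33.2],
    [[0,0,2],[0,0,0],33.2],
    [[0,0,2],[0,0,0],33.2],
  ],
)

```text
clock: 12.17
tcp_pos: [0.5455, -0.1471, 0.0059]
orientation: [0.001, 0.738, 0.675, 0.0]
wrist_force: [-0.2, 0.4, -1.5]
finger_gap: 0.0335
grip_force: 11.7
```

Emit:
step_arm(
  moves=[
    [[0,0,1],[0,0,0],33.2],
    [[0,0,2],[0,0,0],33.2],
    [[0,0,2],[0,0,0],33.2],
  ],
)

```text
clock: 12.42
tcp_pos: [0.5453, -0.147, 0.0038]
orientation: [0.0, 0.738, 0.675, 0.0]
wrist_force: [-0.0, -0.5, -2.5]
finger_gap: 0.0334
grip_force: 11.7
```

Emit:
step_arm(
  moves=[
    [[0,0,1],[0,0,0],33.2],
    [[0,0,2],[0,0,0],33.2],
    [[0,0,2],[0,0,0],33.2],
  ],
)

```text
clock: 12.67
tcp_pos: [0.5458, -0.1471, 0.0021]
orientation: [0.001, 0.738, 0.675, 0.001]
wrist_force: [-0.3, 0.6, 1.2]
finger_gap: 0.0335
grip_force: 11.8
```

Emit:
step_arm(
  moves=[
    [[0,0,1],[0,0,0],33.2],
    [[0,0,1],[0,0,0],33.2],
  ],
)

```text
clock: 12.83
tcp_pos: [0.5462, -0.1471, 0.0014]
orientation: [0.001, 0.738, 0.675, 0.001]
wrist_force: [1.2, 0.6, 2.7]
finger_gap: 0.0335
grip_force: 11.9
```

On the floor (+2.7 N). Releasing slowly and then withdrawing.

Emit:
step_arm(
  moves=[
    [[0,0,0],[0,0,0],36],
    [[0,0,0],[0,0,0],39],
    [[0,0,0],[0,0,0],42],
    [[0,0,0],[0,0,0],50],
    [[0,0,0],[0,0,0],60],
    [[0,0,0],[0,0,0],70],
    [[0,0,0],[0,0,0],70],
  ],
)

```text
clock: 13.42
tcp_pos: [0.5454, -0.147, 0.0009]
orientation: [0.0, 0.738, 0.675, 0.0]
wrist_force: [0.0, -0.6, -0.5]
finger_gap: 0.0698
grip_force: 0.0
```

Emit:
step_arm(
  moves=[
    [[0,0,-8],[0,0,0],70],
    [[0,0,-25],[0,0,0],70],
    [[0,0,-50],[0,0,0],70],
    [[0,0,-80],[0,0,0],70],
    [[0,0,-110],[0,0,0],70],
    [[0,0,-130],[0,0,0],70],
    [[0,0,-130],[0,0,0],70],
    [[0,0,-130],[0,0,0],70],
  ],
)

```text
clock: 14.08
tcp_pos: [0.5464, -0.1475, 0.1329]
orientation: [0.002, 0.738, 0.675, 0.001]
wrist_force: [-0.3, -0.2, -0.3]
finger_gap: 0.0694
grip_force: 0.0
```

```bash
python3 - <<'E'
from h import *
to([.5454,-.1463,.13],-.09)
p,im=snap("wrist","w6.png")
# nearly-neutral mid-grey blob = cover; corners at plate top z=.025
c=proj(p,[.5454,-.1463,.025])[0];x,y=c.astype(int);print(c)
g=im.astype(int);m=((g.max(2)-g.min(2))<14)&(g.mean(2)>60)
mm=np.zeros(m.shape,np.uint8);mm[y-75:y+75,x-75:x+75]=m[y-75:y+75,x-75:x+75]*255
mm=cv2.morphologyEx(mm,cv2.MORPH_CLOSE,np.ones((7,7)))
k=max(cv2.findContours(mm,0,1)[0],key=cv2.contourArea);r=cv2.minAreaRect(k);print(r,cv2.contourArea(k))
X=onz(p,cv2.boxPoints(r),.025);print(X.mean(0),np.linalg.norm(np.diff(X,axis=0),axis=1))
E
```

```text
t 14.08 tcp [ 0.5464 -0.1475  0.1329] gap 0.0694 F [-0.3 -0.2 -0.3] grip 0.0
shift [ 1.1 -1.1  2.9] turn [0.0048 0.0013 0.0004]
[253.77202874 185.16607013]
((252.5, 184.5), (149.0, 149.0), 90.0) 21280.5
[ 0.54409281 -0.14935916  0.025     ] [0.11903754 0.12998635 0.13383195]
```

```bash
python3 - <<'E'
from h import *
p=imaging.camera_params("wrist");im=cv2.GaussianBlur(cv2.imread("pics/w6.png"),(5,5),0)
y,x=185,254;c=im[y-65:y+65,x-65:x+65].astype(int)
d=np.clip((c[:,:,1]-c[:,:,2])*8+60,0,255).astype(np.uint8)
t,m=cv2.threshold(d,0,255,cv2.THRESH_BINARY_INV+cv2.THRESH_OTSU);print("otsu",t)
m=cv2.morphologyEx(m,cv2.MORPH_CLOSE,np.ones((5,5)))
k=max(cv2.findContours(m,0,1)[0],key=cv2.contourArea);r=cv2.minAreaRect(k);print(r,cv2.contourArea(k))
X=onz(p,cv2.boxPoints(r)+[x-65,y-65],.025);print(X.mean(0).round(4),np.linalg.norm(np.diff(X,axis=0),axis=1).round(4))
E
```

```text
otsu 108.0
((66.0, 68.0), (104.0, 82.0), 90.0) 7934.0
[ 0.5447 -0.1497  0.025 ] [0.0662 0.0901 0.0719]
```

The cover's outline measures about 69 x 90 mm (the wall tops widen it) at the tray centre, so it lies flat and upright.

```bash
python3 -c "
from h import *
print(env.hand_in())"
```

```text
the job is handed in; nothing more can be done
None
```

The cover was unsnapped with a pinch of about 12 N, lifted off and laid flat near the middle of the tray, then released; the job is handed in, but no verdict came back.

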